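# Hold the pedal bin open, then ease its lid shut

### The job

I have used coffee pods to throw away and my hands are full: with your fingertips press the pedal of the larger of the two pedal bins on the counter all the way down, and keep its lid fully open for about three seconds while I drop them in. Then let the pedal up slowly, following it all the way, so that the lid comes down gently and shuts without a bang, and move clear. Work the lid by its pedal only; leave the smaller bin shut and everything else standing where it is.

Things in the scene. Friction and masses are not known exactly. Their poses are not given: they have to be found in the camera images.
- bin_big: the larger pedal bin: round brushed steel, 168 mm across, rim 240 mm and domed lid top 263 mm above the counter, black foot ring 172 mm across and 18 mm tall. It is fixed and does not shift. Origin: centre of its underside, on the counter; z up. The pedal sticks out towards its own -x (roughly towards the robot, turned up to 0.4 rad either way); lid hinge and push rod are at its own +x
- pad_big (a point): centre of the top of the larger bin's pedal tread, 119 mm from the bin's axis along its -x; 40 mm above the counter at rest, 15 mm when pressed. The tread is a rubber-topped steel plate, 72 mm wide (bin's y) and 54 mm long (bin's x), 8 mm clear of the foot ring; at rest it leans up 0.15 rad towards its free end, pressed it leans down 0.09 rad. The point moves with the pedal; z normal to the tread
- pedal_big (a joint): angle of the larger bin's pedal, rad: 0 at rest (up), 0.24 fully pressed (firm stop). It pivots about a level axis along the bin's y, 20 mm above the counter and 20 mm in front of the bin's axis. About 8 to 16 N at the tread's centre starts it, less as the lid rises. The lid's weight brings it back up: let go, it flies up and the lid slams
- lid_big (a joint): angle of the larger bin's lid, rad: 0 shut, 1.2 fully open. Linked rigidly to the pedal: lid angle = 5 x pedal angle, so 1 mm of tread travel is about 0.05 rad of lid. The lid swings up and back, away from the pedal
- lid_edge_big (a point): middle of the front edge of the larger bin's domed steel lid (174 mm across, 22 mm thick), 245 mm above the counter when shut, on the pedal side; it moves with the lid. The lid is not to be touched
- bin_small: the smaller pedal bin, same make and steel: 122 mm across, rim 150 mm and lid top 173 mm above the counter, tread 56 mm wide and 46 mm long, its centre 91 mm from the bin's axis towards its own -x and about 37 mm above the counter. Fixed likewise; origin: centre of its underside. It may stand to the left or the right of the larger one
- lid_small (a joint): angle of the smaller bin's lid, rad: 0 shut, 1.2 open; to stay shut
- mug: white ceramic mug, 80 mm across, 92 mm tall, handle at its own +y, between the two bins; origin: centre of its underside; to be left alone
- spoon: steel spoon, 150 mm long, lying flat in front of the bins; origin at its middle; to be left alone
- cup: small white espresso cup, 62 mm across, 58 mm tall; origin: centre of its underside; to be left alone
- sugar_jar: glass jar with a steel cap, 72 mm across, 105 mm tall; origin: centre of its underside; to be left alone
- coffee_tin: dark steel tin, 84 mm across, 130 mm tall; origin: centre of its underside; to be left alone
- syrup: amber glass bottle with a black cap, 64 mm across, 210 mm tall; origin: centre of its underside; to be left alone
- tamper: steel coffee tamper, 58 mm across, 86 mm tall, standing on its flat end behind the bins; origin: centre of its underside; to be left alone
There are look-alikes about, which are no part of the job. What is shaped like the bin_small but green is not meant.

How it is judged:
By the outcome, as a careful person would: the job done as asked, in the order asked, and still so for the second after the job is handed in, with the robot touching nothing.
It also fails if it takes over 56 s, if anything falls off the work surface, if the arm or the gripper's body presses on something with over 40 N, if the wrist force passes 120 N, or if a joint passes its speed limit or range.

### The arm

A 7-joint arm with a two-finger parallel gripper is mounted at the origin on the work surface. World frame = base frame: x ahead of the robot, y to its left, z up, the work surface at z = 0. Lengths are in m, angles in degrees, forces in N, time in s.
With the tool pointing down it reaches from about 0.425 to 0.875 m from the base axis. Payload 4.7 kg.
Tool frame: the origin (TCP) lies midway between the tips of the shut fingers; the grasp point (between the pads) lies 19 mm behind it; z points along the fingers, y is the direction in which the jaws open and shut (so a half turn about z gives the same grasp; the last joint's range is limited). The gripper opens to 87 mm and grips with 3 to 60 N. Pads are 19 mm wide; open, the fingers measure 117 mm over their backs; the gripper's body (75 mm by 190 mm) begins 51 mm behind the grasp point.
Start: joints at [64.578, 18.392, -4.016, 83.108, 1.295, 78.541, -3.26], TCP at [0.287, -0.583, 0.223] pointing down, gripper open.
Joint ranges: [-163.93, 163.93], [-17.29, 119.83], [-79.2, 71.16], [3.27, 140.29], [-89.18, 269.18], [5.43, 117.66], [-154.24, 154.24]. Speed limits (degrees/s): [147.25, 147.25, 180, 180, 180, 180, 180].

### API

Orientations are given as [roll, pitch, yaw] about the fixed x, y, z axes, in that order (R = Rz(yaw) Ry(pitch) Rx(roll)).
In Python, from cell import env gives the robot as it stands. The module is installed in compiled form; this text tells all that it offers.
- The arm moves only by the tool servo_tool, never from a script. Its argument "plan" is a list of rows, each a list of 3 entries, a list of its own where there are three numbers: the opening, from 0 (shut) to 1 (fully open), then the shift along the tool's x, y, z in cm, then the turn, a rotation vector about the tool's x, y, z in degrees. A call has 1 to 20 rows; each row shifts and turns the pose as measured when the row begins, along the tool's axes as they then stand; what a row does not reach is not made up. A row lasts 1/12 s, in which the tool goes at most 41.7 mm and 7.16 degrees, less where a joint would pass 70% of its speed; a pose out of reach is approached as far as the arm can. A call is refused whole if a number of a shift passes 4.17 or a number of a turn 7.16, either way. A call with a gripper value outside its range is refused whole. The fingers move at their own pace and stop on an object; "force" is the grip in N (left out, the last holds). Time passes only in rows, so rows that do not move let the fingers close. It gives the time, the measured TCP pose, the force and the opening at its end, in the units of the state.
- env.get_obs(): the state, without advancing time (a new reading comes with each control period).
- env.read_camera(name): name is "side" or "top" or "wrist"; returns a dict with "image" (420x560x3 uint8, blue, green, red), "fx", "fy", "cx", "cy" (pixels), "k1" (the pictures are not rectified: a ray, as slopes to the right and down, at radius r is drawn at 1 + k1 r^2 times it, then the intrinsics apply), "rvec" (rotation vector, rad) and "tvec" (3), from world to camera coordinates, as OpenCV has them; the wrist camera has in their place "T_tool_cam" (4x4, takes a point from camera to tool coordinates, whose origin is the TCP and whose axes are the flange's). Camera axes: x right, y down, z forward; pixel columns grow to the right and rows downward; lengths in m; the calibration is good to about 2 mm. A picture is of the moment at which its call begins: read the wrist's pose just before it. There is no depth.
- env.sign_off(): hands the job in, once; it reports no verdict.
The state is a dict: "time_s": time; "qpos": joint angles; "joint_velocities": joint speeds; "effort": joint torques, N m; "tool_pos": TCP position; "tool_rot": TCP orientation; "force": force on the tool from outside, world axes, zero at the start; "wrist_torque": the same for the moment, N m; "grip_width": finger opening in m.
Only numpy, scipy, OpenCV 4.12 (cv2) and the standard library are available. Lean on these libraries where they do the work, as an engineer would, in place of code of your own. Each camera call takes 0.05 s, during which the arm holds its last target. There are 200 camera calls.

## Working session

There is one attempt and no reset: what is moved stays moved. The work goes in short steps, Python scripts to look and compute and a tool call to move; the robot and the scene stay as the last step left them, time stands still between calls to the robot, and variables do not carry over. Pictures are saved under pics/ and viewed, about 8 in all and at most 12, crops included, and the job is handed in when it is done.

Besides the shell and the picture viewer there is one more tool, called after "Emit:" by a JSON object that holds its "name" and its "arguments", one argument or row to a line. servo_tool: Moves the arm, as the interface text tells. Its arguments: {"type":"object","properties":{"plan":{"type":"array"},"force":{"type":"number"}},"required":["plan"]}

```bash
mkdir -p pics
python3 - <<'E'
from cell import env
import cv2
o=env.get_obs(); print({k:(o[k]) for k in('time_s','tool_pos','tool_rot','force','grip_width')})
for n in('top','side'):
    c=env.read_camera(n); cv2.imwrite(f'pics/{n}0.png',c['image']); print(n,{k:c[k] for k in c if k!='image'})
E
```

```text
{'time_s': 0.0, 'tool_pos': array([ 0.28694984, -0.58262702,  0.2214472 ]), 'tool_rot': array([-1.79890140e+02,  5.89936719e-03,  2.62281786e+01]), 'force': array([-0.22046822,  0.62381014, -0.92658491]), 'grip_width': 0.08712425277542192}
top {'fx': 476.8014104218122, 'fy': 476.8014104218122, 'cx': 270.3766405395426, 'cy': 206.7529158396713, 'k1': 0.055465923112504915, 'rvec': array([ 2.16587691, -2.12466103,  0.18256274]), 'tvec': array([-0.03277545,  0.57964633,  1.87417443])}
side {'fx': 402.1054312397759, 'fy': 402.1054312397759, 'cx': 282.51810662764797, 'cy': 210.46476757765942, 'k1': -0.019396979407335112, 'rvec': array([ 2.79767934,  0.3262298 , -0.0494854 ]), 'tvec': array([-0.51623143, -0.08083619,  1.45999109])}
```

View pics/top0.png

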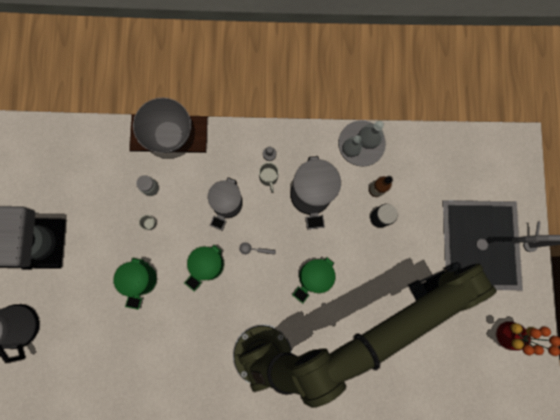

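View pics/side0.png

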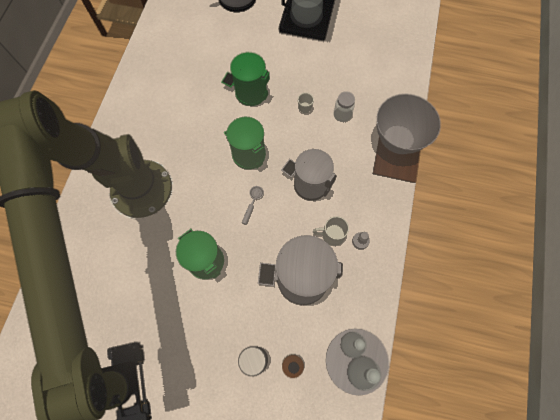

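Top view: candidates are the large steel bin (317,183) with pedal (315,222), the small steel bin (225,198) with pedal (218,223), and green look-alikes at (205,263), (134,278), (318,275). By the description I choose the large steel bin. The side view shows it at (307,265) with its pedal at (267,274).

```bash
cat > h.py <<'E'
import cv2, numpy as np
from scipy.optimize import least_squares
def proj(c,P):
    R=cv2.Rodrigues(c['rvec'])[0]; p=np.atleast_2d(P)@R.T+c['tvec']
    s=p[:,:2]/p[:,2:]; s=s*(1+c['k1']*(s**2).sum(1,keepdims=True))
    return s*[c['fx'],c['fy']]+[c['cx'],c['cy']]
def onplane(c,uv,z):
    return least_squares(lambda q:(proj(c,[q[0],q[1],z])-uv).ravel(),[.6,0]).x
E
python3 - <<'E'
from cell import env
from h import *
cs={n:env.read_camera(n) for n in('top','side')}
tiles=[]; pts={}
for n,(u,v) in (('top',(315,222)),('side',(267,274))):
    im=cs[n]['image']; w=im[v-16:v+16,u-16:u+16].max(2)
    m=(w<70).astype(np.uint8); k,l,s,ce=cv2.connectedComponentsWithStats(m)
    i=min(range(1,k),key=lambda i:np.hypot(*(ce[i]-16))-.01*s[i,4]); pts[n]=ce[i]+[u-16,v-16]
    print(n,pts[n],s[i], onplane(cs[n],pts[n],.04))
    t=im[v-60:v+40,u-50:u+50]; tiles.append(cv2.resize(t,(400,400),interpolation=cv2.INTER_CUBIC))
r=least_squares(lambda q:np.r_[(proj(cs['top'],q)-pts['top']).ravel(),(proj(cs['side'],q)-pts['side']).ravel()],[.6,0,.04]);print(r.x,r.fun)
print('lid/top approx',onplane(cs['top'],(317,181),.25),'side',onplane(cs['side'],(307,264),.25))
for nm,uv,z in(('green',(318,272),.17),('syrup',(384,184),.2),('jar',(387,214),.1),('spoon',(258,250),0),('mug',(269,175),.09),('smallbin',(225,195),.16)):print(nm,onplane(cs['top'],uv,z))
cv2.imwrite('pics/crop.png',np.hstack(tiles))
E
```

```text
top [314.8603352 221.4972067] [  8  10  17  12 179] [ 0.5246922  -0.20171594]
side [269. 270.] [18 12  1  1  1] [ 0.52912754 -0.18924135]
[ 0.52719122 -0.1955211   0.06155881] [-0.97848408 -1.33633566 -1.2369818   0.53843096]
lid/top approx [ 0.64578142 -0.18670177] side [ 0.64317673 -0.18411245]
green [ 0.32079957 -0.20000742]
syrup [ 0.65020711 -0.44191167]
jar [ 0.55220318 -0.47669771]
spoon [0.40857144 0.02490323]
mug [ 0.70078609 -0.0133543 ]
smallbin [0.60367988 0.15252022]
```

View pics/crop.png

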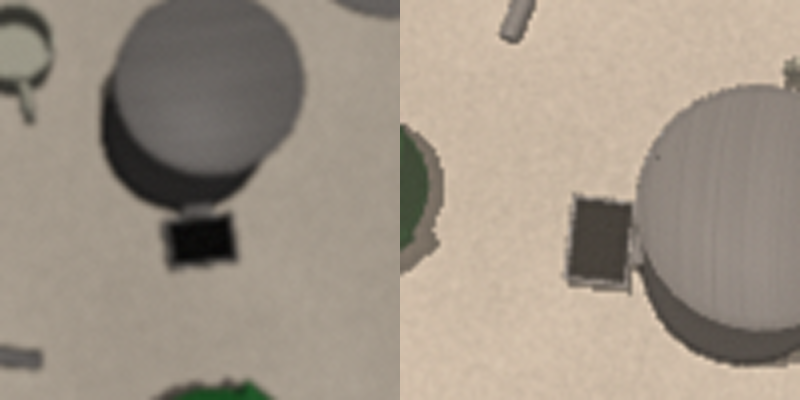

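The close crop confirms it: the large steel bin with its black tread, centre about (0.525,-0.20), bin axis about (0.644,-0.186), bin yaw about 7.5°. I'll raise, shut the fingers and align the yaw first.

Emit:
{"name": "servo_tool", "arguments": {
  "plan": [
    [0,[0,0,-3],[0,0,0]],
    [0,[0,0,-3],[0,0,6.2]],
    [0,[0,0,-2.5],[0,0,6.2]],
    [0,[0,0,0],[0,0,6.2]],
    [0,[0,0,0],[0,0,0]]
  ]
}}

```text
time_s: 0.62
tool_pos: [0.2861, -0.5812, 0.3063]
tool_rot: [-179.5, 0.2, 6.8]
force: [-0.5, 0.3, -0.1]
grip_width: 0.0615
```

Emit:
{"name": "servo_tool", "arguments": {
  "plan": [
    [0,[2.1,-2.9,0],[0,0,0]],
    [0,[2.1,-2.9,0],[0,0,0]],
    [0,[2.1,-2.9,0],[0,0,0]],
    [0,[2.1,-2.9,0],[0,0,0]],
    [0,[2.1,-2.9,0],[0,0,0]],
    [0,[2.1,-2.9,0],[0,0,0]],
    [0,[2.1,-2.9,0],[0,0,0]],
    [0,[2.1,-2.9,0],[0,0,0]],
    [0,[1.5,-2.9,0],[0,0,0]],
    [0,[1.5,-2.9,0],[0,0,0]],
    [0,[1.5,-2.9,0],[0,0,0]],
    [0,[1,-2.5,0],[0,0,0]],
    [0,[0,0,0],[0,6,0]],
    [0,[0,0,0],[0,6,0]],
    [0,[0,0,0],[0,6,0]],
    [0,[0,0,0],[0,0,0]]
  ]
}}

```text
time_s: 1.95
tool_pos: [0.4644, -0.1868, 0.2911]
tool_rot: [-178.9, -17.5, 9.9]
force: [-0.9, -1.1, -0.8]
grip_width: 0.0008
```

Run:
```python
from cell import env
import cv2
o=env.get_obs(); print(o['tool_pos'],o['tool_rot'],o['qpos'],o['grip_width'],o['force'])
c=env.read_camera('wrist'); cv2.imwrite('pics/w1.png',c['image']); print({k:c[k] for k in c if k!='image'})
```

```text
[ 0.46438908 -0.18675826  0.29113756] [-178.90014296  -17.46971292    9.85645192] [ 43.29382035 -11.42458238 -13.78470242 108.46834484 -15.46776289
  70.24581536 -46.83756949] 0.0007884375959059267 [-0.90352151 -1.10617594 -0.83835043]
{'fx': 304.56375960008506, 'fy': 304.56375960008506, 'cx': 283.7299770346816, 'cy': 205.55812382713958, 'k1': -0.00095722811659153, 'T_tool_cam': array([[ 5.94844389e-04, -9.62436090e-01, -2.71507678e-01,
         7.49935785e-02],
       [ 9.99999707e-01,  7.03286152e-04, -3.02104751e-04,
         1.36555344e-04],
       [ 4.81704106e-04, -2.71507419e-01,  9.62436226e-01,
        -1.62479120e-01],
       [ 0.00000000e+00,  0.00000000e+00,  0.00000000e+00,
         1.00000000e+00]])}
```

View pics/w1.png

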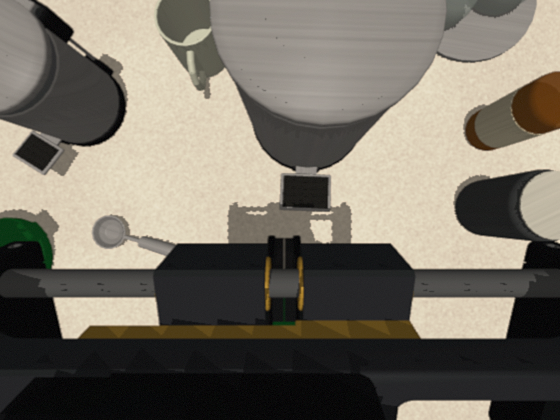

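The wrist view shows the large bin's tread at about (305,191), with the shut fingertips at about (285,240) below it and a clear path between them.

```bash
cat >> h.py <<'E'
from scipy.spatial.transform import Rotation as Ro
def wristcast(o,c,uv,z):
    R=Ro.from_euler('xyz',o['tool_rot'],degrees=True).as_matrix()
    T=c['T_tool_cam']; s=(np.array(uv,float)-[c['cx'],c['cy']])/[c['fx'],c['fy']]
    d=R@T[:3,:3]@np.r_[s,1]; p=o['tool_pos']+R@T[:3,3]
    return p+d*(z-p[2])/d[2]
def togo(o,target): # tool-frame cm
    R=Ro.from_euler('xyz',o['tool_rot'],degrees=True).as_matrix()
    return (R.T@(np.array(target)-o['tool_pos']))*100
E
python3 - <<'E'
from cell import env
from h import *
o=env.get_obs(); c=env.read_camera('wrist')
A=[wristcast(o,c,uv,z) for uv,z in(((282,174),.036),((329,175),.036),((330,210),.044),((281,207),.044))]
print(np.round(A,4),np.mean(A,0)); d=A[0]-A[1]; print('yaw',np.degrees(np.arctan2(-d[0],d[1])))
ct=env.read_camera('top');cs=env.read_camera('side')
print(onplane(cs,(267.5,274),.04), onplane(ct,(315,222),.04))
E
```

```text
[[ 0.5438 -0.1648  0.036 ]
 [ 0.5542 -0.2309  0.036 ]
 [ 0.505  -0.24    0.044 ]
 [ 0.497  -0.172   0.044 ]] [ 0.5249897  -0.20194408  0.04      ]
yaw 8.924278794946058
[ 0.52750372 -0.20322212] [ 0.522666  -0.2022843]
```

Run:
```python
from cell import env
from h import *
o=env.get_obs(); print(togo(o,[.520,-.2027,.075]),togo(o,[.49,-.2027,.15]))
```

```text
[-2.09367377  2.96879876 22.25654752] [-2.66100502  2.29764713 14.22674735]
```

Emit:
{"name": "servo_tool", "arguments": {
  "plan": [
    [0,[-0.5,0.6,3],[0,0,0]],
    [0,[-0.5,0.6,3],[0,0,0]],
    [0,[-0.5,0.6,3],[0,0,0]],
    [0,[-0.5,0.6,3],[0,0,0]],
    [0,[-0.2,0.6,3],[0,0,0]],
    [0,[0,0,3],[0,0,0]],
    [0,[0,0,3],[0,0,0]],
    [0,[0,0,0],[0,0,0]],
    [0,[0,0,0],[0,0,0]]
  ]
}}

```text
time_s: 2.9
tool_pos: [0.534, -0.2034, 0.0842]
tool_rot: [-179.2, -17.5, 11.5]
force: [0.6, -0.6, 0.2]
grip_width: 0.0005
```

Run:
```python
from cell import env
from h import *
o=env.get_obs(); print(o['tool_pos'],o['tool_rot'],togo(o,[.519,-.2027,.05]),o['force'])
c=env.read_camera('wrist'); cv2.imwrite('pics/w2.png',c['image'])
```

```text
[ 0.53396557 -0.20339828  0.08415937] [-179.24096763  -17.54636333   11.46352927] [-2.4150576  -0.32849076  2.82360995] [ 0.6089249  -0.62082592  0.24310049]
```

View pics/w2.png

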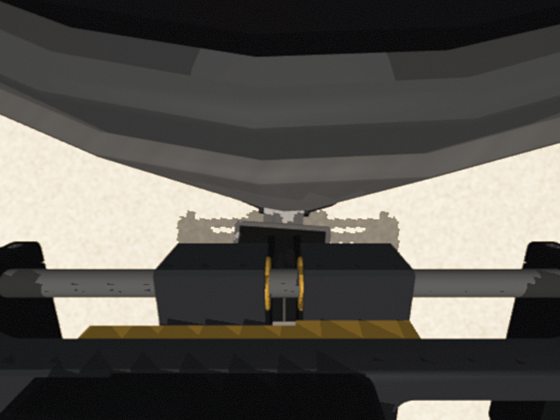

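The fingers are centred over the tread (columns 237–329) but a little too far in. I'll shift back and stop just above the tread.

Emit:
{"name": "servo_tool", "arguments": {
  "plan": [
    [0,[-1.4,-0.2,0.4],[0,0,0]],
    [0,[-1.0,-0.2,0.8],[0,0,0]],
    [0,[0,0,0.8],[0,0,0]],
    [0,[-0.1,0,0.5],[0,0,0]],
    [0,[0,0,0],[0,0,0]],
    [0,[0,0,0],[0,0,0]]
  ]
}}

```text
time_s: 3.45
tool_pos: [0.5229, -0.2048, 0.0596]
tool_rot: [-179.8, -18.1, 11.7]
force: [0.2, -0.0, 0.2]
grip_width: 0.0006
```

Emit:
{"name": "servo_tool", "arguments": {
  "plan": [
    [0,[-0.5,0,0.4],[0,0,0]],
    [0,[-0.3,0,0.4],[0,0,0]],
    [0,[-0.2,0,0.4],[0,0,0]],
    [0,[-0.1,0,0.3],[0,0,0]],
    [0,[0,0,0],[0,0,0]]
  ]
}}

```text
time_s: 3.87
tool_pos: [0.5192, -0.2071, 0.0438]
tool_rot: [-179.9, -18.3, 11.8]
force: [-4.3, 1.0, 10.4]
grip_width: 0.0006
```

Emit:
{"name": "servo_tool", "arguments": {
  "plan": [
    [0,[-0.1,0,0.3],[0,0,0]],
    [0,[-0.1,0,0.3],[0,0,0]],
    [0,[-0.1,0,0.3],[0,0,0]],
    [0,[-0.1,0,0.3],[0,0,0]],
    [0,[-0.1,0,0.3],[0,0,0]],
    [0,[-0.1,0,0.3],[0,0,0]]
  ]
}}

```text
time_s: 4.37
tool_pos: [0.5195, -0.2078, 0.0298]
tool_rot: [-179.9, -18.3, 11.8]
force: [-3.9, 1.0, 8.1]
grip_width: 0.0003
```

Emit:
{"name": "servo_tool", "arguments": {
  "plan": [
    [0,[-0.1,0,0.3],[0,0,0]],
    [0,[-0.1,0,0.3],[0,0,0]],
    [0,[-0.1,0,0.3],[0,0,0]],
    [0,[-0.1,0,0.3],[0,0,0]],
    [0,[-0.1,0,0.3],[0,0,0]],
    [0,[-0.1,0,0.3],[0,0,0]]
  ]
}}

```text
time_s: 4.87
tool_pos: [0.5197, -0.208, 0.0163]
tool_rot: [-179.8, -18.3, 11.8]
force: [-29.4, 6.1, 52.9]
grip_width: 0.0009
```

At the stop (z = 16 mm as predicted). I'll hold with a light push and check the lid.

Emit:
{"name": "servo_tool", "arguments": {
  "plan": [
    [0,[0,0,0.15],[0,0,0]],
    [0,[0,0,0.15],[0,0,0]],
    [0,[0,0,0.15],[0,0,0]],
    [0,[0,0,0.15],[0,0,0]]
  ]
}}

```text
time_s: 5.2
tool_pos: [0.5195, -0.2079, 0.0169]
tool_rot: [-179.7, -18.1, 11.8]
force: [-12.2, 2.5, 20.4]
grip_width: 0.0007
```

Run:
```python
from cell import env
import cv2
c=env.read_camera('side'); cv2.imwrite('pics/s1.png',c['image']);
```

```text
(no output)
```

View pics/s1.png

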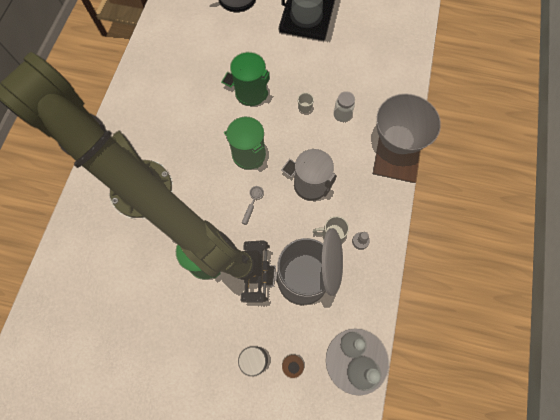

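The lid is standing wide open at (332,262). I'll keep holding, pressing a bit harder to stay on the stop.

Emit:
{"name": "servo_tool", "arguments": {
  "plan": [
    [0,[-0.05,0,0.2],[0,0,0]],
    [0,[-0.05,0,0.2],[0,0,0]],
    [0,[-0.05,0,0.2],[0,0,0]],
    [0,[-0.05,0,0.2],[0,0,0]],
    [0,[-0.05,0,0.2],[0,0,0]],
    [0,[-0.05,0,0.2],[0,0,0]],
    [0,[-0.05,0,0.2],[0,0,0]],
    [0,[-0.05,0,0.2],[0,0,0]],
    [0,[-0.05,0,0.2],[0,0,0]],
    [0,[-0.05,0,0.2],[0,0,0]],
    [0,[-0.05,0,0.2],[0,0,0]],
    [0,[-0.05,0,0.2],[0,0,0]],
    [0,[-0.05,0,0.2],[0,0,0]],
    [0,[-0.05,0,0.2],[0,0,0]],
    [0,[-0.05,0,0.2],[0,0,0]],
    [0,[-0.05,0,0.2],[0,0,0]],
    [0,[-0.05,0,0.2],[0,0,0]],
    [0,[-0.05,0,0.2],[0,0,0]]
  ]
}}

```text
time_s: 6.75
tool_pos: [0.5196, -0.2078, 0.0168]
tool_rot: [-179.2, -17.8, 12.1]
force: [-12.7, 3.5, 23.9]
grip_width: 0.0003
```

Emit:
{"name": "servo_tool", "arguments": {
  "plan": [
    [0,[-0.05,0,0.2],[0,0,0]],
    [0,[-0.05,0,0.2],[0,0,0]],
    [0,[-0.05,0,0.2],[0,0,0]],
    [0,[-0.05,0,0.2],[0,0,0]],
    [0,[-0.05,0,0.2],[0,0,0]],
    [0,[-0.05,0,0.2],[0,0,0]],
    [0,[-0.05,0,0.2],[0,0,0]],
    [0,[-0.05,0,0.2],[0,0,0]],
    [0,[-0.05,0,0.2],[0,0,0]],
    [0,[-0.05,0,0.2],[0,0,0]],
    [0,[-0.05,0,0.2],[0,0,0]],
    [0,[-0.05,0,0.2],[0,0,0]],
    [0,[-0.05,0,0.2],[0,0,0]],
    [0,[-0.05,0,0.2],[0,0,0]],
    [0,[-0.05,0,0.2],[0,0,0]],
    [0,[-0.05,0,0.2],[0,0,0]],
    [0,[-0.05,0,0.2],[0,0,0]],
    [0,[-0.05,0,0.2],[0,0,0]]
  ]
}}

```text
time_s: 8.25
tool_pos: [0.5196, -0.2078, 0.0168]
tool_rot: [-178.7, -17.5, 12.4]
force: [-14.0, 3.2, 24.1]
grip_width: 0.0009
```

Emit:
{"name": "servo_tool", "arguments": {
  "plan": [
    [0,[0.03,0,0.05],[0,0,0]],
    [0,[0.03,0,0],[0,0,0]],
    [0,[0.03,0,-0.05],[0,0,0]],
    [0,[0.03,0,-0.05],[0,0,0]],
    [0,[0.03,0,-0.05],[0,0,0]],
    [0,[0.03,0,-0.05],[0,0,0]]
  ]
}}

```text
time_s: 8.75
tool_pos: [0.5196, -0.2078, 0.0196]
tool_rot: [-178.6, -17.4, 12.4]
force: [-1.4, 1.0, 3.6]
grip_width: 0.0008
```

Emit:
{"name": "servo_tool", "arguments": {
  "plan": [
    [0,[0.03,0,-0.05],[0,0,0]],
    [0,[0.03,0,-0.05],[0,0,0]],
    [0,[0.03,0,-0.05],[0,0,0]],
    [0,[0.03,0,-0.05],[0,0,0]],
    [0,[0.03,0,-0.05],[0,0,0]],
    [0,[0.03,0,-0.05],[0,0,0]],
    [0,[0.03,0,-0.05],[0,0,0]],
    [0,[0.03,0,-0.05],[0,0,0]]
  ]
}}

```text
time_s: 9.42
tool_pos: [0.5197, -0.2079, 0.024]
tool_rot: [-178.5, -17.3, 12.3]
force: [-3.2, -0.3, 5.0]
grip_width: 0.0006
```

Emit:
{"name": "servo_tool", "arguments": {
  "plan": [
    [0,[0.03,0,-0.05],[0,0,0]],
    [0,[0.03,0,-0.05],[0,0,0]],
    [0,[0.03,0,-0.05],[0,0,0]],
    [0,[0.03,0,-0.05],[0,0,0]],
    [0,[0.03,0,-0.05],[0,0,0]],
    [0,[0.03,0,-0.05],[0,0,0]],
    [0,[0.03,0,-0.05],[0,0,0]],
    [0,[0.03,0,-0.05],[0,0,0]],
    [0,[0.03,0,-0.05],[0,0,0]],
    [0,[0.03,0,-0.05],[0,0,0]],
    [0,[0.03,0,-0.05],[0,0,0]],
    [0,[0.03,0,-0.05],[0,0,0]],
    [0,[0.03,0,-0.05],[0,0,0]],
    [0,[0.03,0,-0.05],[0,0,0]],
    [0,[0.03,0,-0.05],[0,0,0]],
    [0,[0.03,0,-0.05],[0,0,0]]
  ]
}}

```text
time_s: 10.75
tool_pos: [0.521, -0.2077, 0.0389]
tool_rot: [-178.5, -17.2, 12.4]
force: [-5.2, 1.0, 9.8]
grip_width: 0.0001
```

Emit:
{"name": "servo_tool", "arguments": {
  "plan": [
    [0,[0,0,0],[0,0,0]],
    [0,[0,0,-0.01],[0,0,0]],
    [0,[0,0,-0.01],[0,0,0]],
    [0,[0,0,-0.01],[0,0,0]],
    [0,[0,0,-0.01],[0,0,0]]
  ]
}}

```text
time_s: 11.17
tool_pos: [0.5236, -0.2081, 0.0444]
tool_rot: [-178.6, -17.5, 12.4]
force: [-0.6, -0.0, 2.0]
grip_width: 0.0007
```

Emit:
{"name": "servo_tool", "arguments": {
  "plan": [
    [0,[0,0,0],[0,0,0]],
    [0,[0,0,0],[0,0,0]],
    [0,[0,0,-0.03],[0,0,0]],
    [0,[0,0,-0.03],[0,0,0]],
    [0,[0,0,-0.05],[0,0,0]],
    [0,[0,0,-0.05],[0,0,0]],
    [0,[0,0,-0.05],[0,0,0]]
  ]
}}

```text
time_s: 11.75
tool_pos: [0.5239, -0.2075, 0.0454]
tool_rot: [-178.6, -17.5, 12.5]
force: [-0.5, -0.2, -0.9]
grip_width: 0.0007
```

Contact has ended with the pedal at rest height. I'll move clear: back and up along the tool axis, away from the bin.

Emit:
{"name": "servo_tool", "arguments": {
  "plan": [
    [0,[0,0,-0.2],[0,0,0]],
    [0,[0,0,-0.5],[0,0,0]],
    [0,[0,0,-1.5],[0,0,0]],
    [0,[0,0,-2],[0,0,0]],
    [0,[0,0,-2],[0,0,0]],
    [0,[0,0,-2],[0,0,0]],
    [0,[0,0,-2],[0,0,0]],
    [0,[0,0,0],[0,0,0]],
    [0,[0,0,0],[0,0,0]]
  ]
}}

```text
time_s: 12.5
tool_pos: [0.4917, -0.2165, 0.1483]
tool_rot: [-178.6, -17.5, 12.5]
force: [-1.1, 0.3, -0.6]
grip_width: 0.0008
```

Run:
```python
from cell import env
import cv2,numpy as np
o=env.get_obs(); print(o['tool_pos'],o['force'],o['time_s'])
a=env.read_camera('side')['image'];cv2.imwrite('pics/s2.png',a)
w=env.read_camera('wrist')['image']
cv2.imwrite('pics/end.png',np.hstack([cv2.resize(a[120:400,150:420],(400,415)),cv2.resize(w,(400,415))]))
```

```text
[ 0.49169285 -0.21649815  0.1483207 ] [-1.14750094  0.28768537 -0.56919296] 12.5
```

View pics/end.png

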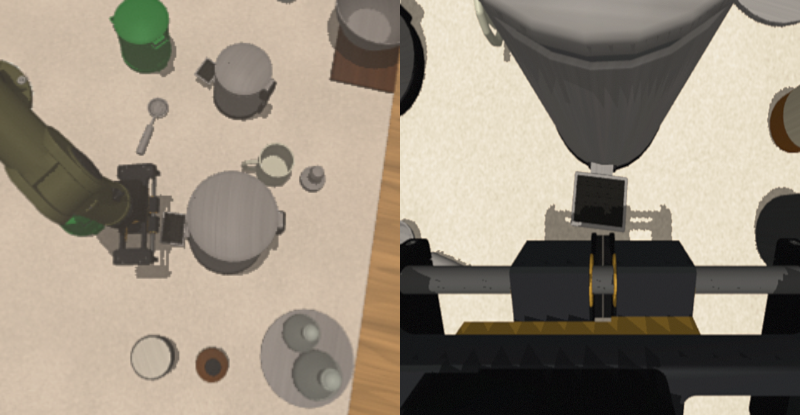

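The big lid is shut (crop 232,215) with its pedal up (600,200), the small bin is shut (243,70), and the other items are in place. The gripper is clear and the force is about 0.

```bash
python3 -c "
from cell import env
print(env.sign_off())"
```

```text
the job is handed in; nothing more can be done
None
```

I pressed the larger steel bin's pedal to its stop with the shut fingertips and held the lid fully open for about 3.4 s. I then followed the pedal up over about 3 s and backed away.

- **Last pictures:** the big lid is shut and its pedal is up. The small bin is shut, and the neighbouring items in view look undisturbed. The green look-alike bin nearest the robot is mostly hidden by the arm in that last picture.
- **Forces:** the highest wrist force I read was about 60 N, just as the pedal reached its stop. During the hold it was about 28 N, and once clear it was about 1 N.
- **Release speed:** the last 6 mm came up a little faster than I commanded, about 13 mm/s. Contact was kept (about 2 N) up to rest height. I could not check the sound of the lid closing.
- **Time:** the job was handed in at about 12.6 s.

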